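# Stamp the round silver blank in the bench press

### The arm

A 6-joint arm with a two-finger parallel gripper is mounted at the origin on the work surface. World frame = base frame: x ahead of the robot, y to its left, z up, the work surface at z = 0. Lengths are in m, angles in rad, forces in N, time in s.
With the tool pointing down it reaches from about 0.325 to 0.925 m from the base axis. Payload 3.1 kg.
Tool frame: the origin (TCP) lies between the finger pads; the fingertips stand 17 mm ahead of it and the grasp point (between the pads) lies 2 mm behind it (env.tip_extent is the distance from the TCP to the fingertips, in m); z points along the fingers, y is the line along which they close (so a half turn about z gives the same grasp; the last joint's range is limited). The gripper opens to 85 mm and grips with 20 to 120 N. Pads are 22 mm wide; open, the fingers measure 114 mm over their backs; the gripper's body (76 mm by 85 mm) begins 54 mm behind the grasp point. The pads swing forward as they close: fully open they stand 13 mm farther back than shut.
Start: joints at [1.218, 0.217, 1.613, -0, 1.311, -0.112], TCP at [0.149, 0.607, 0.248] pointing down, gripper open.
Joint ranges: [-2.75, 2.75], [-0.78, 2.1], [0.31, 2.55], [-1.13, 4.27], [0.13, 2.63], [-2.58, 2.58]. Speed limits (rad/s): [2.79, 2.79, 3.14, 3.14, 3.14, 3.14].

### API

Orientations are given as a 3x3 rotation matrix whose columns are the frame's x, y, z axes.
In Python, from bench import env gives the robot as it stands. The module is installed in compiled form; this text tells all that it offers.
- The arm moves only by the shell command python3 -m creep 'ROWS' [OPENING] [FORCE]. ROWS is a JSON object of lists of equal length, an entry for each row: "travel": the shift along the tool's x, y, z in mm, a list of three; "turn": the turn, a rotation vector about the tool's x, y, z in rad, a list of three. In form: {"travel": [[tx, ty, tz], ...], "turn": [[rx, ry, rz], ...]}. A call has 1 to 10 rows; each row is the pose to reach, as a shift and turn from the pose commanded when the call began, along the tool's axes at that moment; what a row does not reach only later rows make up. A row lasts 1/8 s, in which the tool goes at most 62.5 mm and 10.7 degrees, less where a joint would pass 70% of its speed; a pose out of reach is approached as far as the arm can. A call with a gripper value outside its range is refused whole. OPENING is the closure, from 0 (fully open) to 1 (shut), set as the call begins (- or left out, the last holds). The fingers move at their own pace and stop on an object; FORCE is the grip in N (left out, the last holds). Time passes only in rows, so rows that repeat a pose let the fingers close. It gives the time, the measured TCP pose, the force and the opening at its end, in the units of the state.
- env.get_obs(): the state, without advancing time (a new reading comes with each control period).
- env.read_camera(name): name is "scene" or "top" or "wrist"; returns a dict with "frame" (400x640x3 uint8, blue, green, red), "fx", "fy", "cx", "cy" (pixels), "xyz" and "attitude" of the camera in the world. Camera axes: x right, y up, looking along -z (the intrinsics and any distortion apply to the point x, -y, -z); pixel columns grow to the right and rows downward; lengths in m; the calibration is good to about 2 mm. A picture is of the moment at which its call begins. There is no depth.
- env.sign_off(): hands the job in, once; it reports no verdict.
The state is a dict: "time": time; "joints": joint angles; "qd": joint speeds; "tau": joint torques, N m; "ee_pos": TCP position; "ee_rot": TCP orientation; "ft_force": force on the tool from outside, world axes, zero at the start; "ft_torque": the same for the moment, N m; "width": opening from 0.0 (shut) to 1.0 (fully open).
Only numpy, scipy, OpenCV 4.12 (cv2) and the standard library are available. Lean on these libraries where they do the work, as an engineer would, in place of code of your own. Each camera call takes 0.05 s, during which the arm holds its last target. There are 200 camera calls.

### The job

Slide the press's tray in until the round silver blank is centred under the punch, then push the spring plunger's black head all the way down to its stop, hold it there a moment and let it spring back up. Stamp only the round blank, never the square or the bar and never off-centre. Finally slide the tray back out to its outer stop with all three blanks still lying in it, and do not disturb the other things on the bench.

Things in the scene. Friction and masses are not known exactly. Their poses are not given: they have to be found in the camera images.
- press: Grey bench stamping press, fixed. Origin on the bench straight below the punch axis; local +y is the way the tray slides in, local +x points from the punch to the back column. Bed 130 mm (x) by 270 mm (y from -175 to +95), 30 mm high. Column 36 mm wide at x = 60 to 105 mm; from it an arm 36 mm wide (y), x = -22 to +105 mm, reaches over the bed at 85 to 125 mm height.
- plunger_top (a point): Centre of the flat top of the plunger's black round head (48 mm diameter, 16 mm thick), on the punch axis, 165 mm above the bench when up and 147 mm when at its stop. Moves with the plunger.
- punch_foot (a point): Centre of the punch's lower end (a steel rod of 16 mm diameter) on the punch axis; 60 mm above the bench when up, 42 mm when at its stop, where it meets a blank's top. Moves with the plunger.
- plunger (a joint): Plunger travel in m: 0 = up, 0.018 = fully down at its stop. A spring pushes it up: 4 N at the top, 11 N at the stop.
- tray (a joint): Tray travel in m along the press's local +y: 0 = fully out (outer stop), 0.175 = fully in (inner stop, past all the nests). It slides with about 2 N of friction and stays where it is left. The outer stop is set differently each time: it holds the middle nest 95 to 120 mm short of the punch axis, so measure the way from blank to punch. Nothing arrests the tray under the punch.
- tray_mid (a point): Floor centre of the tray's middle nest, 38 mm above the bench; axes as the press's. The dark steel tray has three square nests, 34 mm inside, in a row along y at -40, 0 and +40 mm from here, between rims 6 mm wide and 4 mm high. Each nest holds one blank. Moves with the tray.
- tray_tab (a point): Middle of the upper edge of the tray's upright bright steel tab, 140 mm from tray_mid towards local -y, 78 mm above the bench. The tab is 12 mm thick (y), 40 mm wide (x), 40 mm high, with free room on both sides: push it from either side or pinch it from above. Moves with the tray.
- disc: The round silver blank to be stamped: disc of 30 mm diameter, 4 mm thick, lying loose in one of the three nests. Origin at the centre of its underside.
- square: Square silver blank, 26 mm by 26 mm, 4 mm thick, in another nest; not to be stamped. Origin at the centre of its underside.
- bar: Oblong silver blank, 14 mm (x) by 30 mm (y), 4 mm thick, in the third nest; not to be stamped. Origin at the centre of its underside.
- dapping_block: Bystander: dark steel cube of 60 mm with four ball-ended punches standing up from it to 104 mm height. Origin at the centre of its underside.
- bowl: Bystander: glass bowl, 130 mm across the rim, 50 mm high. Origin at the centre of its underside.
- hammer: Bystander: hammer lying on the bench, 260 mm long along its x, head at +x. Origin on its underside, midway along.

How it is judged:
By the outcome, as a careful person would: the job done as asked, in the order asked, and still so for the second after the job is handed in, with the robot touching nothing.
It also fails if it takes over 53 s, if anything falls off the work surface, if the arm or the gripper's body presses on something with over 40 N, if the wrist force passes 120 N, or if a joint passes its speed limit or range.

## Working session

There is one attempt and no reset: what is moved stays moved. The work goes in short steps, Python scripts to look and compute and a shell command to move; the robot and the scene stay as the last step left them, time stands still between calls to the robot, and variables do not carry over. Pictures are saved under pics/ and viewed, on a budget of 10 in all, crops included, one or two more only if the job needs it, and the job is handed in when it is done.

```bash
mkdir -p pics
cat > h.py <<'E'
import numpy as np, cv2
from bench import env
def cam(n,fn=None):
    c=env.read_camera(n)
    if fn: cv2.imwrite('pics/'+fn,c['frame'])
    return c
def ray(c,u,v):
    d=np.array([(u-c['cx'])/c['fx'],-(v-c['cy'])/c['fy'],-1.])
    return np.array(c['xyz']),np.array(c['attitude'])@d
def onz(c,u,v,z):
    p,d=ray(c,u,v); return p+d*(z-p[2])/d[2]
def proj(c,P):
    q=np.array(c['attitude']).T@(np.array(P)-np.array(c['xyz']))
    return np.array([c['cx']+c['fx']*q[0]/-q[2], c['cy']-c['fy']*q[1]/-q[2]])
E
python3 - <<'E'
from h import *
for n in('top','scene'):
    c=cam(n,n+'1.png'); print({k:np.round(v,3) if not isinstance(v,str) else v for k,v in c.items() if k!='frame'})
print(env.get_obs(),env.tip_extent)
E
```

```text
{'fx': np.float64(439.549), 'fy': np.float64(439.549), 'cx': np.float64(315.837), 'cy': np.float64(196.632), 'xyz': array([ 0.325, -0.043,  1.175]), 'attitude': array([[-0.012,  0.982, -0.186],
       [-1.   , -0.016, -0.018],
       [-0.021,  0.186,  0.982]])}
{'fx': np.float64(474.854), 'fy': np.float64(474.854), 'cx': np.float64(326.533), 'cy': np.float64(203.612), 'xyz': array([ 0.939, -0.551,  1.167]), 'attitude': array([[ 0.805, -0.496,  0.325],
       [ 0.593,  0.679, -0.433],
       [-0.006,  0.542,  0.841]])}
{'time': 0.1, 'joints': array([ 1.21782410e+00,  2.17679423e-01,  1.61482210e+00,  2.03757234e-05,
        1.31129272e+00, -1.12195758e-01]), 'qd': array([ 9.60994573e-04, -2.48013951e-03, -2.94931254e-03, -2.41937142e-04,
        3.45494754e-04,  8.86470556e-06]), 'tau': array([-1.08236454e-03, -3.98070753e+01, -3.04970169e+01, -1.92197954e-04,
        4.18792537e-03, -1.48001999e-05]), 'ee_pos': array([0.14875707, 0.60630273, 0.24707308]), 'ee_rot': array([[-9.71151757e-01,  2.38461020e-01, -7.79544777e-04],
       [ 2.38462145e-01,  9.71149610e-01, -2.05905676e-03],
       [ 2.66049832e-04, -2.18554851e-03, -9.99997576e-01]]), 'ft_force': array([ 0.1910805 ,  0.06116553, -0.39306673]), 'ft_torque': array([ 0.01054873, -0.02215097,  0.02755831]), 'width': 1.0026470480458545} 0.017
```

View pics/top1.png

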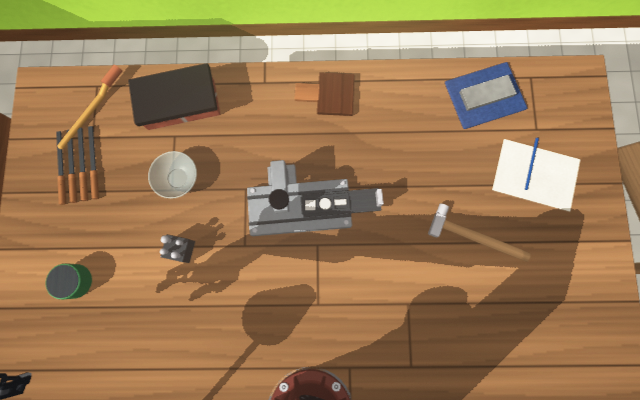

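View pics/scene1.png

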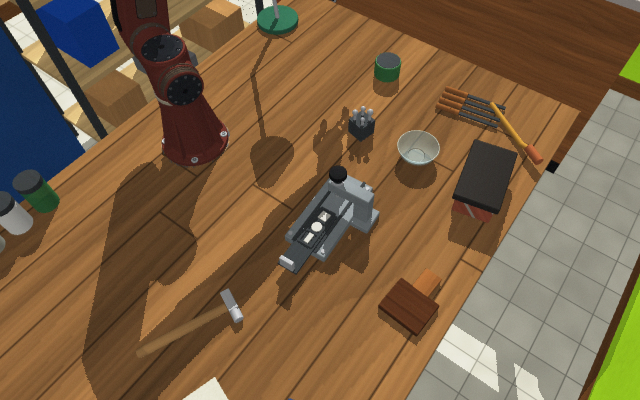

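Top view: black head at about (279,199), round blank in the middle nest (325,204), square at (310,205), bar at (341,202), tab at (379,197). The tray slides in towards world +y, which is left in the image. Hammer and bowl are clear of the tray. The scene view agrees.

Run:
```python
from h import *
c=cam('top');s=cam('scene')
a=cv2.resize(c['frame'][150:250,235:395],None,fx=5,fy=5,interpolation=cv2.INTER_CUBIC)[:300*2]
b=cv2.resize(s['frame'][160:280,270:390],None,fx=5,fy=5,interpolation=cv2.INTER_CUBIC)
cv2.imwrite('pics/a.png',a); cv2.imwrite('pics/b.png',b)
def blobs(f,r0,r1,c0,c1,lo):
    g=f.max(2); m=np.zeros_like(g); m[r0:r1,c0:c1]=(g[r0:r1,c0:c1]>lo)*255
    n,l,st,ce=cv2.connectedComponentsWithStats(m)
    return [(np.round(ce[i],2),st[i,4]) for i in range(1,n) if st[i,4]>8]
def dark(f,r0,r1,c0,c1,hi=40):
    g=f.max(2); m=np.zeros_like(g); m[r0:r1,c0:c1]=(g[r0:r1,c0:c1]<hi)*255
    n,l,st,ce=cv2.connectedComponentsWithStats(m)
    return [(np.round(ce[i],2),st[i]) for i in range(1,n) if st[i,4]>30]
print(blobs(c['frame'],185,220,295,390,200)); print(dark(c['frame'],180,220,260,300))
print(blobs(s['frame'],200,280,275,345,200)); print(dark(s['frame'],160,190,320,355))
for u,v in((310,205),(325,204),(341,202)): print(onz(c,u,v,.042))
print('tab',onz(c,379.5,197.5,.078),'bed corners',[onz(c,*p,.03) for p in((248,186),(249,235),(352,228),(348,180))])
```

```text
[(array([379.22, 196.22]), np.int32(65)), (array([324.55, 203.01]), np.int32(92)), (array([340.  , 201.82]), np.int32(55)), (array([310.87, 203.84]), np.int32(38))]
[]
[(array([323.6 , 217.08]), np.int32(25)), (array([316.34, 226.05]), np.int32(73)), (array([308.3 , 237.28]), np.int32(43)), (array([286.59, 259.47]), np.int32(34))]
[(array([337.38, 174.33]), array([329, 167,  18,  16, 223], dtype=int32))]
[ 0.51682859 -0.0060599   0.042     ]
[ 0.51885231 -0.0453018   0.042     ]
[ 0.52348483 -0.08719143  0.042     ]
tab [ 0.52715326 -0.18336352  0.078     ] bed corners [array([0.57298254, 0.15951417, 0.03      ]), array([0.44183859, 0.15475167, 0.03      ]), array([ 0.45622391, -0.11476256,  0.03      ]), array([ 0.58481846, -0.10767406,  0.03      ])]
```

View pics/a.png

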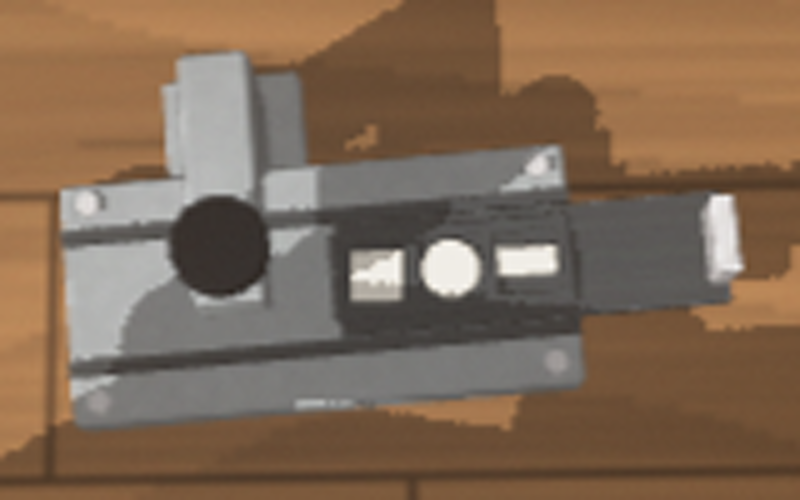

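```bash
cat >> h.py <<'E'
def look(box=None):
    "disc centre on z=.042 and head centre on z=.157, tab; top camera"
    c=cam('top'); f=c['frame'].astype(int); g=f.max(2)
    m=((g<75)).astype(np.uint8); k=np.zeros_like(m); k[184:214,262:296]=m[184:214,262:296]
    n,l,st,ce=cv2.connectedComponentsWithStats(k); i=1+np.argmax(st[1:,4]); 
    cs,_=cv2.findContours((l==i).astype(np.uint8),cv2.RETR_EXTERNAL,cv2.CHAIN_APPROX_NONE)
    (x,y),r=cv2.minEnclosingCircle(cs[0]); print('head',ce[i],st[i],(x,y,r))
    return c,ce[i]
E
python3 - <<'E'
from h import *
c,h=look()
H=onz(c,*h,.157); D=onz(c,324.55,203.01,.042); T=onz(c,379.22,196.22,.075)
s=cam('scene')
D2=onz(s,316.34,226.05,.042); H2=onz(s,337.38,174.33,.157); T2=onz(s,286.59,259.47,.075)
B=onz(c,340,201.82,.042); B2=onz(s,308.3,237.28,.042)
for n,a,b in(('H',H,H2),('D',D,D2),('T',T,T2),('bar',B,B2),('H-D',H-D,H2-D2),('D-T',D-T,D2-T2),('D-B',D-B,D2-B2)): print(n,np.round(a,4),np.round(b,4))
E
```

```text
head [278.63157895 198.84210526] [269 190  20  19 304] (278.5, 198.5, 10.12432861328125)
H [0.5132 0.0641 0.157 ] [0.5169 0.0602 0.157 ]
D [ 0.5215 -0.0442  0.042 ] [ 0.5245 -0.0465  0.042 ]
T [ 0.531  -0.1832  0.075 ] [ 0.5347 -0.1844  0.075 ]
bar [ 0.524  -0.0846  0.042 ] [ 0.5281 -0.0872  0.042 ]
H-D [-0.0083  0.1083  0.115 ] [-0.0076  0.1067  0.115 ]
D-T [-0.0095  0.139  -0.033 ] [-0.0102  0.1378 -0.033 ]
D-B [-0.0025  0.0404  0.    ] [-0.0035  0.0407  0.    ]
```

```bash
python3 -m creep '{"travel":[[-20,-24,0],[-55,-66,0],[-90,-108,0],[-125,-150,0],[-160,-192,0],[-195,-234,0],[-230,-276,0],[-265,-318,0],[-300,-360,0],[-330,-396,0]],"turn":[[0,0,0],[0,0,-0.03],[0,0,-0.07],[0,0,-0.11],[0,0,-0.15],[0,0,-0.19],[0,0,-0.23],[0,0,-0.27],[0,0,-0.3],[0,0,-0.311]]}' 0
cat >> h.py <<'E'
def to(P,yaw=94.):
    o=env.get_obs(); R=np.array(o['ee_rot']); p=np.array(o['ee_pos'])
    print('tool mm',np.round(R.T@(np.array(P)-p)*1000,1),'yaw now',np.degrees(np.arctan2(R[1,1],R[0,1])),'z',R[:,2].round(4),'p',p.round(4),'F',np.round(o['ft_force'],1),'t',o['time'])
E
python3 -c "
from h import *
to([.533,-.184,.17])"
```

```text
time: 1.55
ee_pos: [0.3757, 0.1419, 0.2486]
ee_rot: [[-0.998, -0.07, 0.001], [-0.07, 0.998, 0.0], [-0.001, 0.0, -1.0]]
ft_force: [0.8, -0.1, 1.0]
width: 1.005
tool mm [-134.  -336.1   78.8] yaw now 94.00885820243805 z [ 1.3e-03  2.0e-04 -1.0e+00] p [0.3757 0.1419 0.2486] F [ 0.8 -0.1  1. ] t 1.55
```

```bash
python3 -m creep '{"travel":[[-18,-46,0],[-36,-92,0],[-54,-138,0],[-72,-184,10],[-90,-230,22],[-108,-276,40],[-126,-316,60],[-134,-336,79],[-134,-336,79],[-134,-336,79]],"turn":[[0,0,0],[0,0,0],[0,0,0],[0,0,0],[0,0,0],[0,0,0],[0,0,0],[0,0,0],[0,0,0],[0,0,0]]}'
python3 -c "
from h import *
c=cam('wrist','w1.png'); to([.533,-.184,.066]); print(c['xyz'],c['fx'],proj(c,[.533,-.184,.078]),proj(c,[.523,-.045,.042]),proj(c,[.515,.062,.06]))"
```

```text
time: 2.8
ee_pos: [0.5322, -0.1816, 0.1696]
ee_rot: [[-0.998, -0.07, -0.0], [-0.07, 0.998, 0.0], [0.0, 0.0, -1.0]]
ft_force: [-1.1, 1.1, -0.7]
width: 0.996
tool mm [ -0.3  -2.6 104.1] yaw now 94.05776647395894 z [ 8.e-04 -0.e+00 -1.e+00] p [ 0.5324 -0.1814  0.1701] F [-0.4  0.3 -0.2] t 2.85
[ 0.45207233 -0.18817722  0.29483831] 329.41429277163127 [313.15543371 215.02589304] [486.23477109 199.02582106] [640.17667574 205.61067547]
```

View pics/w1.png

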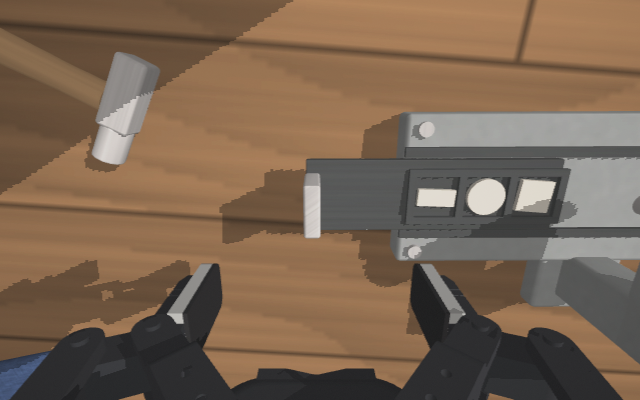

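Wrist view: tab top centred near (312,205), disc at (486,197), bar (436,198), square (535,196). The fingers straddle the tab and nothing is in the way.

```bash
python3 -c "
from h import *
c=cam('wrist')
g=c['frame'].min(2); m=np.zeros_like(g); m[150:250,290:560]=(g[150:250,290:560]>150)*255
n,l,st,ce=cv2.connectedComponentsWithStats(m)
for i in range(1,n):
  if st[i,4]>100: print(ce[i],st[i])
T=onz(c,312,205,.078);D=onz(c,486.5,197,.042);print(T,D); to([T[0],T[1],.066])
S=onz(c,535,196,.042);B=onz(c,436,198,.042);print(S-B,np.degrees(np.arctan2(*(S-B)[:2])))"
```

```text
[312.1902439  208.97317073] [304 173  16  64 820]
[485.74470135 196.05587669] [ 467  178   38   36 1038]
[533.63471503 191.83678756] [515 179  40  31 772]
[435.53582555 196.73676012] [417 188  39  18 642]
[553.0754717  243.60377358] [545 237  15  13 159]
[414.59489051 242.34306569] [400 238  36  12 274]
[ 0.52612611 -0.18520242  0.078     ] [ 0.52168778 -0.04488028  0.042     ]
tool mm [  6.8  -3.3 104.3] yaw now 94.0783084733043 z [ 1.3e-03 -4.0e-04 -1.0e+00] p [ 0.5325 -0.1814  0.1703] F [ 0.4 -0.9 -0.1] t 2.9
[-0.00728395  0.07926351  0.        ] -5.250471773220747
```

```bash
python3 -m creep '{"travel":[[5,-3,20],[5,-3,50],[5,-3,80],[5,-3,97],[5,-3,104],[5,-3,104]],"turn":[[0,0,0],[0,0,0],[0,0,0],[0,0,0],[0,0,0],[0,0,0]]}'
python3 -m creep '{"travel":[[0,0,0],[0,0,0],[0,0,0],[0,0,0],[0,0,0],[0,0,0],[0,0,0],[0,0,0]],"turn":[[0,0,0],[0,0,0],[0,0,0],[0,0,0],[0,0,0],[0,0,0],[0,0,0],[0,0,0]]}' 1 40
```

```text
time: 3.65
ee_pos: [0.5279, -0.1854, 0.0658]
ee_rot: [[-0.998, -0.07, 0.001], [-0.07, 0.998, -0.0], [-0.001, -0.0, -1.0]]
ft_force: [0.7, -0.5, 1.2]
width: 0.999
time: 4.65
ee_pos: [0.5276, -0.1851, 0.0656]
ee_rot: [[-0.998, -0.07, -0.0], [-0.07, 0.998, 0.001], [0.0, 0.001, -1.0]]
ft_force: [-1.0, 3.4, 4.6]
width: 0.132
```

```bash
python3 -m creep '{"travel":[[0,4,0],[0,12,0],[0,24,0],[0,38,0],[0,54,0],[0,70,0],[0,84,0],[0,93,0],[0,98,0],[0,100,0]],"turn":[[0,0,0],[0,0,0],[0,0,0],[0,0,0],[0,0,0],[0,0,0],[0,0,0],[0,0,0],[0,0,0],[0,0,0]]}'
python3 -m creep '{"travel":[[0,0,0],[0,0,0]],"turn":[[0,0,0],[0,0,0]]}'
python3 -c "
from h import *
c=cam('wrist','w2.png'); to([.5,0,.066]); 
for P in ([.515,.062,.06],[.515,.0545,.042]): print(proj(c,P))"
```

```text
time: 5.9
ee_pos: [0.5202, -0.0845, 0.0656]
ee_rot: [[-0.997, -0.071, -0.0], [-0.071, 0.997, 0.0], [0.0, 0.0, -1.0]]
ft_force: [-2.4, -2.9, 6.3]
width: 0.132
time: 6.15
ee_pos: [0.5202, -0.0843, 0.0656]
ee_rot: [[-0.997, -0.071, -0.001], [-0.071, 0.997, 0.001], [0.0, 0.001, -1.0]]
ft_force: [-2.9, -0.2, 5.9]
width: 0.132
tool mm [14.2 85.5 -0.3] yaw now 94.05345324956279 z [-5.e-04  9.e-04 -1.e+00] p [ 0.5202 -0.0843  0.0656] F [-2.1 -0.4  6.7] t 6.2
[636.04941413 289.51711251]
[589.09664755 268.72029108]
```

View pics/w2.png

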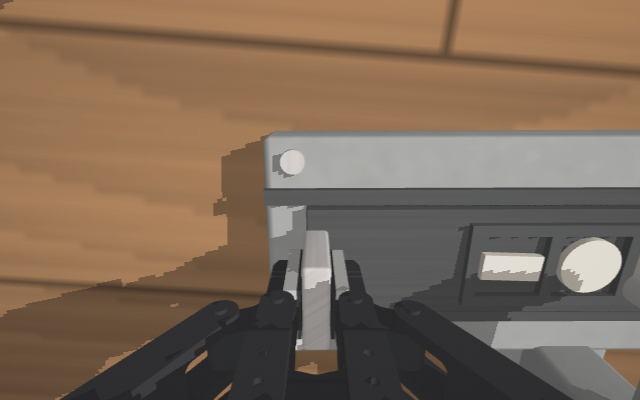

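Tab is gripped at about (317,290). The disc shows at (590,266) and the punch is at the right edge. I'll move another 6 mm and look at the disc and punch foot together.

```bash
python3 -m creep '{"travel":[[0,3,0],[0,6,0],[0,6,0],[0,6,0]],"turn":[[0,0,0],[0,0,0],[0,0,0],[0,0,0]]}'
python3 -c "
from h import *
c=cam('wrist'); np.save('w3.npy',np.array([c],dtype=object),allow_pickle=True); to([.5,0,.066])
cv2.imwrite('pics/w3.png',cv2.resize(c['frame'][220:340,500:640],None,fx=5,fy=5,interpolation=cv2.INTER_CUBIC))"
```

```text
time: 6.7
ee_pos: [0.5198, -0.0784, 0.0656]
ee_rot: [[-0.997, -0.071, -0.0], [-0.071, 0.997, 0.001], [0.0, 0.001, -1.0]]
ft_force: [-3.3, -1.7, 6.0]
width: 0.135
tool mm [14.2 79.6 -0.4] yaw now 94.05731828524345 z [-5.e-04  7.e-04 -1.e+00] p [ 0.5198 -0.0784  0.0656] F [-3.4 -0.1  7. ] t 6.75
```

View pics/w3.png

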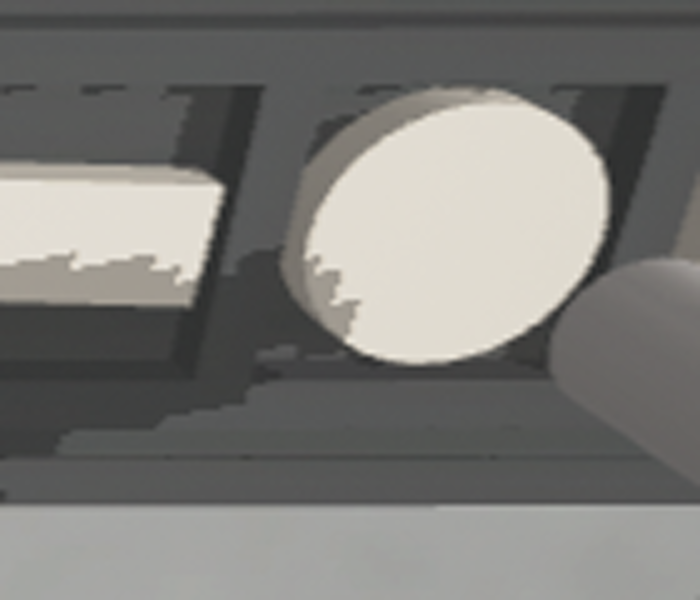

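Run:
```python
from h import *
from scipy.optimize import fsolve
c=np.load('w3.npy',allow_pickle=True)[0]
a=np.linspace(0,2*np.pi,720)
def ext(xy,r,z): 
    q=np.array([proj(c,[xy[0]+r*np.cos(t),xy[1]+r*np.sin(t),z]) for t in a]); return np.array([q[:,0].min(),q[:,1].min()])
P=fsolve(lambda p:ext(p,.008,.06)-[500+550/5-.4,220+258/5-.4],[.515,.062])
D=fsolve(lambda p:ext(p,.015,.042)-[500+303/5-.4,220+97/5-.4],[.515,.055])
D2=onz(c,590.8,265.6,.042)
print(P,D,D2,P-D)
# lateral reference: is the foot consistent w/ press yaw
c2,h=look(); print(onz(c2,*h,.157))
```

```text
[0.51334476 0.0634516 ] [0.51295709 0.06047644] [0.51273914 0.06060972 0.042     ] [0.00038766 0.00297516]
head [279.79331307 199.07294833] [268 190  28  19 329] (281.5, 199.5, 13.729630470275879)
[0.51261592 0.06134804 0.157     ]
```

```bash
python3 -m creep '{"travel":[[0,1.5,0],[0,2.8,0],[0,2.8,0],[0,2.8,0]],"turn":[[0,0,0],[0,0,0],[0,0,0],[0,0,0]]}'
python3 -c "
from h import *
c=cam('wrist'); np.save('w4.npy',np.array([c],dtype=object),allow_pickle=True); to([.5,0,.066])
cv2.imwrite('pics/w4.png',cv2.resize(c['frame'][220:340,500:640],None,fx=5,fy=5,interpolation=cv2.INTER_CUBIC))"
```

```text
time: 7.3
ee_pos: [0.5196, -0.0759, 0.0656]
ee_rot: [[-0.997, -0.071, -0.001], [-0.071, 0.997, 0.0], [0.001, 0.0, -1.0]]
ft_force: [-3.6, -1.4, 6.2]
width: 0.136
tool mm [14.2 77.  -0.4] yaw now 94.06006180421441 z [-5.e-04  3.e-04 -1.e+00] p [ 0.5196 -0.0758  0.0656] F [-1.7 -1.9  6.6] t 7.35
```

View pics/w4.png

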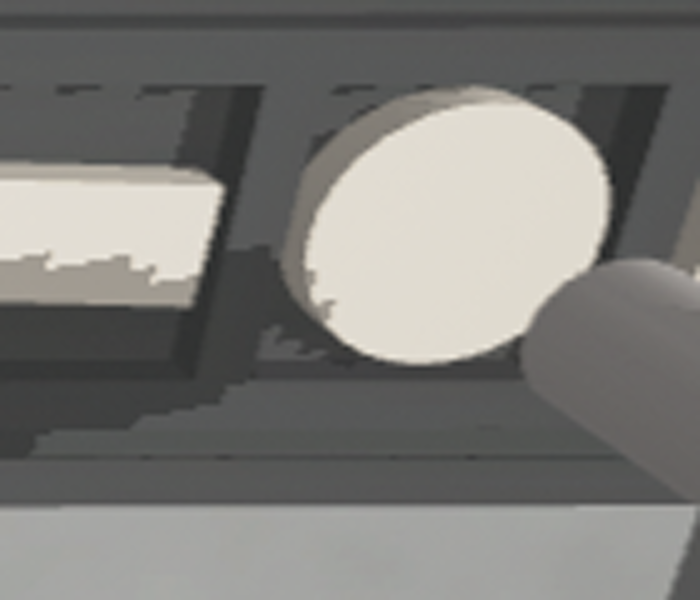

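Run:
```python
from h import *
from scipy.optimize import fsolve
c=np.load('w4.npy',allow_pickle=True)[0]
a=np.linspace(0,2*np.pi,720)
def ext(xy,r,z): 
    q=np.array([proj(c,[xy[0]+r*np.cos(t),xy[1]+r*np.sin(t),z]) for t in a]); return np.array([q[:,0].min(),q[:,1].min()])
P=fsolve(lambda p:ext(p,.008,.06)-[500+521/5-.4,220+258/5-.4],[.515,.062])
D=fsolve(lambda p:ext(p,.015,.042)-[500+303/5-.4,220+97/5-.4],[.515,.055])
print(P,D,P-D)
print('head approx',onz(cam('top'),278.6,198.85,.157)); to([P[0],P[1],.2])
```

```text
[0.51331188 0.06332524] [0.5127441  0.06301854] [0.00056779 0.0003067 ]
head approx [0.51319642 0.06416914 0.157     ]
tool mm [  -3.5  139.3 -134.3] yaw now 94.05323111455172 z [-5.e-04  3.e-04 -1.e+00] p [ 0.5196 -0.0759  0.0656] F [-2.3 -1.1  6.1] t 7.4
```

Disc centred to about 0.3–0.6 mm by the wrist view; the punch foot overlaps the disc's lower right near (600–640, 272). Release and lift.

```bash
python3 -m creep '{"travel":[[0,0,0],[0,0,0],[0,0,0],[0,0,0],[0,0,0]],"turn":[[0,0,0],[0,0,0],[0,0,0],[0,0,0],[0,0,0]]}' 0.5
python3 -m creep '{"travel":[[0,0,-15],[0,0,-50],[0,0,-90],[0,0,-125],[0,0,-140],[0,0,-140]],"turn":[[0,0,0],[0,0,0],[0,0,0],[0,0,0],[0,0,0],[0,0,0]]}'
python3 - <<'E'
from h import *
c=cam('wrist'); to([.5133,.0635,.2])
cv2.imwrite('pics/w5.png',c['frame']); print([proj(c,p) for p in([.5127,.063,.042],[.5133,.0633,.165])])
E
```

```text
time: 8.02
ee_pos: [0.5199, -0.0769, 0.0652]
ee_rot: [[-0.998, -0.07, -0.0], [-0.07, 0.998, 0.0], [0.0, 0.0, -1.0]]
ft_force: [-0.4, 0.1, -0.5]
width: 0.501
time: 8.78
ee_pos: [0.5207, -0.0771, 0.2068]
ee_rot: [[-0.998, -0.07, 0.003], [-0.07, 0.998, -0.001], [-0.003, -0.001, -1.0]]
ft_force: [-0.4, -0.1, -0.5]
width: 0.505
tool mm [ -3.5 140.4   5.1] yaw now 94.01906482036433 z [-1.e-04  0.e+00 -1.e+00] p [ 0.5196 -0.0768  0.2051] F [-0.3 -0.5 -0.8] t 8.825
[array([470.17496098, 187.62473029]), array([568.18374544, 248.90392337])]
```

View pics/w5.png

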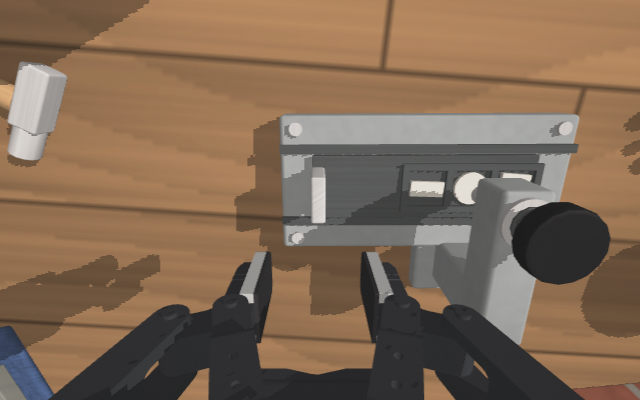

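Disc's left part is visible at (468,188), head at (560,243), tab at (318,195). Check whether the tray shifted on release.

Run:
```python
from h import *
def bar(c,r0,r1,c0,c1):
    g=c['frame'].min(2); m=np.zeros_like(g); m[r0:r1,c0:c1]=(g[r0:r1,c0:c1]>120)*255
    n,l,st,ce=cv2.connectedComponentsWithStats(m)
    return [(ce[i].round(1),st[i],onz(c,*ce[i],.042).round(4)) for i in range(1,n) if st[i,4]>60]
c4=np.load('w4.npy',allow_pickle=True)[0]; c=cam('wrist')
for x in bar(c4,240,300,450,560): print('before',x)
for x in bar(c,170,210,300,490): print('after',x)
# disc left extreme
a=np.linspace(0,2*np.pi,720)
print('pred disc left', min(proj(c,[.5127+.015*np.cos(t),.063+.015*np.sin(t),.042])[0] for t in a))
t=cam('top'); 
for x in bar(t,190,215,285,370): print('top',x)
```

```text
before (array([511.6, 266.1]), array([ 480,  252,   65,   29, 1643], dtype=int32), array([0.5156, 0.023 , 0.042 ]))
after (array([317.3, 189.9]), array([310, 170,  16,  40, 595], dtype=int32), array([ 0.5226, -0.0759,  0.042 ]))
after (array([466.8, 188.7]), array([454, 174,  31,  33, 617], dtype=int32), array([0.512 , 0.0598, 0.042 ]))
after (array([426.4, 190.4]), array([410, 183,  35,  16, 525], dtype=int32), array([0.5161, 0.0234, 0.042 ]))
pred disc left 453.488420269535
top (array([341.9, 205.4]), array([334, 198,  16,  16, 204], dtype=int32), array([ 0.5143, -0.0894,  0.042 ]))
```

Tray hasn't moved (bar and disc where predicted). Move above the head with fingers shut.

```bash
python3 -m creep '{"travel":[[0,10,0],[-1,35,0],[-2,65,0],[-3,95,0],[-3.5,122,0],[-3.5,136,0],[-3.5,140.5,0],[-3.5,140.5,8],[-3.5,140.5,14],[-3.5,140.5,14]],"turn":[[0,0,0],[0,0,0],[0,0,0],[0,0,0],[0,0,0],[0,0,0],[0,0,0],[0,0,0],[0,0,0],[0,0,0]]}' 1 60
python3 -c "
from h import *
to([.5133,.0635,.164])"
```

```text
time: 10.18
ee_pos: [0.5128, 0.0629, 0.1901]
ee_rot: [[-0.998, -0.069, -0.002], [-0.069, 0.998, -0.0], [0.002, 0.0, -1.0]]
ft_force: [1.1, -0.5, -0.6]
width: 0.003
tool mm [-0.6  0.6 26.1] yaw now 93.96143925242802 z [-2.2e-03 -1.0e-04 -1.0e+00] p [0.5128 0.0629 0.1901] F [ 1.1 -0.5 -0.6] t 10.175
```

```bash
python3 -m creep '{"travel":[[0,0,4],[0,0,8],[0,0,11],[0,0,14],[0,0,17],[0,0,20],[0,0,23],[0,0,25],[0,0,26],[0,0,26]],"turn":[[0,0,0],[0,0,0],[0,0,0],[0,0,0],[0,0,0],[0,0,0],[0,0,0],[0,0,0],[0,0,0],[0,0,0]]}'
```

```text
time: 11.42
ee_pos: [0.5137, 0.0634, 0.1665]
ee_rot: [[-0.998, -0.07, -0.0], [-0.07, 0.998, -0.0], [0.0, -0.0, -1.0]]
ft_force: [-4.8, -0.7, 8.3]
width: 0.003
```

```bash
python3 -m creep '{"travel":[[0,0,1],[0,0,2],[0,0,3],[0,0,3]],"turn":[[0,0,0],[0,0,0],[0,0,0],[0,0,0]]}'
```

```text
time: 11.92
ee_pos: [0.5137, 0.0634, 0.164]
ee_rot: [[-0.998, -0.07, -0.0], [-0.07, 0.998, -0.001], [0.0, -0.001, -1.0]]
ft_force: [-5.7, -0.8, 10.2]
width: 0.005
```

```bash
python3 -m creep '{"travel":[[0,0,1],[0,0,2],[0,0,2]],"turn":[[0,0,0],[0,0,0],[0,0,0]]}'
```

```text
time: 12.3
ee_pos: [0.5138, 0.0634, 0.164]
ee_rot: [[-0.998, -0.071, -0.001], [-0.071, 0.998, -0.001], [0.001, -0.001, -1.0]]
ft_force: [-8.8, -0.8, 20.1]
width: 0.001
```

At the stop: height no longer falls at TCP 0.164 (tip 0.147) while the force rises to 20 N. Hold about 1 s, then lift slowly.

```bash
python3 -m creep '{"travel":[[0,0,1],[0,0,1],[0,0,1],[0,0,1],[0,0,1],[0,0,1],[0,0,1],[0,0,1]],"turn":[[0,0,0],[0,0,0],[0,0,0],[0,0,0],[0,0,0],[0,0,0],[0,0,0],[0,0,0]]}'
python3 -m creep '{"travel":[[0,0,-4],[0,0,-8],[0,0,-12],[0,0,-16],[0,0,-20],[0,0,-24],[0,0,-32],[0,0,-46],[0,0,-50],[0,0,-50]],"turn":[[0,0,0],[0,0,0],[0,0,0],[0,0,0],[0,0,0],[0,0,0],[0,0,0],[0,0,0],[0,0,0],[0,0,0]]}'
python3 -c "
from h import *
to([.5199,-.0765,.066])"
```

```text
time: 13.3
ee_pos: [0.5138, 0.0634, 0.1639]
ee_rot: [[-0.997, -0.071, -0.001], [-0.071, 0.997, -0.001], [0.001, -0.001, -1.0]]
ft_force: [-11.6, -1.9, 24.4]
width: 0.001
time: 14.55
ee_pos: [0.514, 0.0636, 0.21]
ee_rot: [[-0.998, -0.07, 0.002], [-0.07, 0.998, 0.0], [-0.002, -0.0, -1.0]]
ft_force: [-0.3, -0.3, -0.4]
width: 0.002
tool mm [   4.2 -140.1  144. ] yaw now 94.02124592976911 z [ 1.5e-03  1.0e-04 -1.0e+00] p [0.514  0.0636 0.21  ] F [-0.3 -0.3 -0.4] t 14.55
```

```bash
python3 -m creep '{"travel":[[0,-10,0],[1,-35,0],[2,-65,0],[3,-95,0],[4,-122,0],[4,-136,0],[4,-140,0],[4,-140,20],[4,-140,50],[4,-140,60]],"turn":[[0,0,0],[0,0,0],[0,0,0],[0,0,0],[0,0,0],[0,0,0],[0,0,0],[0,0,0],[0,0,0],[0,0,0]]}' 0.4 40
python3 - <<'E'
from h import *
cam('wrist','w6.png'); to([.5199,-.0765,.066])
E
```

```text
time: 15.8
ee_pos: [0.5177, -0.0753, 0.1471]
ee_rot: [[-0.997, -0.071, -0.004], [-0.071, 0.997, 0.002], [0.004, 0.002, -1.0]]
ft_force: [-0.3, 0.3, 0.8]
width: 0.598
tool mm [-2.6 -1.5 80.7] yaw now 94.06780689915576 z [-0.0046  0.0016 -1.    ] p [ 0.5176 -0.0753  0.1467] F [-0.8 -0.5  0.1] t 15.85
```

View pics/w6.png

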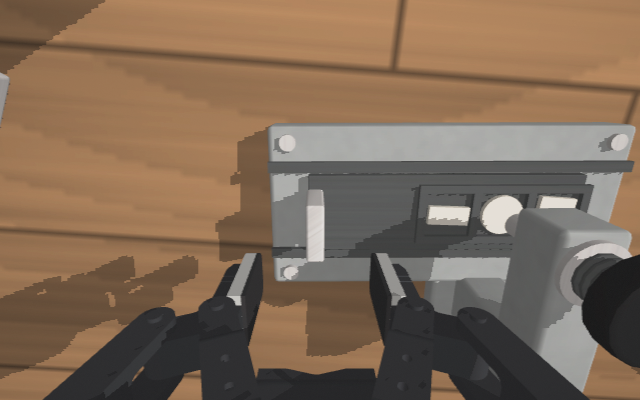

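Plunger is back up, the three blanks are in their nests (bar 448,215; disc 502,214; square 557,203) and the tab (316,225) lies between the fingers. Descend, pinch and pull out.

```bash
python3 -m creep '{"travel":[[0,-1,20],[0,-1,45],[0,-1,68],[0,-1,80],[0,-1,84],[0,-1,84]],"turn":[[0,0,0],[0,0,0],[0,0,0],[0,0,0],[0,0,0],[0,0,0]]}'
python3 -m creep '{"travel":[[0,0,0],[0,0,0],[0,0,0],[0,0,0],[0,0,0],[0,0,0]],"turn":[[0,0,0],[0,0,0],[0,0,0],[0,0,0],[0,0,0],[0,0,0]]}' 1 40
```

```text
time: 16.6
ee_pos: [0.52, -0.0775, 0.0659]
ee_rot: [[-0.998, -0.07, 0.001], [-0.07, 0.998, -0.0], [-0.001, -0.0, -1.0]]
ft_force: [0.4, 0.1, -0.0]
width: 0.604
time: 17.35
ee_pos: [0.52, -0.0774, 0.0662]
ee_rot: [[-0.998, -0.07, 0.001], [-0.07, 0.998, -0.0], [-0.001, -0.0, -1.0]]
ft_force: [-1.5, 1.2, 6.2]
width: 0.135
```

```bash
python3 -m creep '{"travel":[[0,-4,0],[0,-12,0],[0,-24,0],[0,-38,0],[0,-54,0],[0,-70,0],[0,-84,0],[0,-95,0],[0,-102,0],[0,-104,0]],"turn":[[0,0,0],[0,0,0],[0,0,0],[0,0,0],[0,0,0],[0,0,0],[0,0,0],[0,0,0],[0,0,0],[0,0,0]]}'
python3 -m creep '{"travel":[[0,-2,0],[0,-4,0],[0,-6,0],[0,-6,0]],"turn":[[0,0,0],[0,0,0],[0,0,0],[0,0,0]]}'
```

```text
time: 18.6
ee_pos: [0.5277, -0.1817, 0.0662]
ee_rot: [[-0.998, -0.07, 0.002], [-0.07, 0.998, -0.0], [-0.002, -0.001, -1.0]]
ft_force: [0.7, 1.4, 6.3]
width: 0.134
time: 19.1
ee_pos: [0.5279, -0.1851, 0.0661]
ee_rot: [[-0.998, -0.07, 0.001], [-0.07, 0.998, 0.004], [-0.001, 0.004, -1.0]]
ft_force: [1.2, 8.7, 8.8]
width: 0.136
```

Against the outer stop (y equals the starting value, force rises). Release, lift, check.

```bash
python3 -m creep '{"travel":[[0,0,0],[0,1,0],[0,2,0],[0,2,0],[0,2,0]],"turn":[[0,0,0],[0,0,0],[0,0,0],[0,0,0],[0,0,0]]}' 0.4
python3 -m creep '{"travel":[[0,0,-15],[0,0,-50],[0,0,-90],[0,0,-120],[0,0,-120],[0,0,-120]],"turn":[[0,0,0],[0,0,0],[0,0,0],[0,0,0],[0,0,0],[0,0,0]]}'
python3 - <<'E'
from h import *
c=cam('wrist'); t=cam('top'); s=cam('scene')
cv2.imwrite('pics/fin.png',np.vstack([c['frame'][100:300],t['frame'][40:300]]))
for n,f,b in(('top',t,(185,220,295,390)),('scene',s,(200,280,275,345))):
    g=f['frame'].max(2); m=np.zeros_like(g); r0,r1,c0,c1=b; m[r0:r1,c0:c1]=(g[r0:r1,c0:c1]>200)*255
    k,l,st,ce=cv2.connectedComponentsWithStats(m); print(n,[(ce[i].round(2),st[i,4]) for i in range(1,k) if st[i,4]>8])
to([.5,0,.2])
E
```

```text
time: 19.73
ee_pos: [0.5269, -0.1853, 0.0652]
ee_rot: [[-0.998, -0.07, -0.0], [-0.07, 0.998, -0.0], [0.0, -0.0, -1.0]]
ft_force: [-0.3, 0.0, -0.1]
width: 0.6
time: 20.48
ee_pos: [0.5265, -0.1849, 0.185]
ee_rot: [[-0.998, -0.07, -0.001], [-0.07, 0.998, 0.0], [0.001, 0.0, -1.0]]
ft_force: [0.3, -1.1, -0.5]
width: 0.596
top [(array([379.23, 194.85]), np.int32(13)), (array([324.71, 203.13]), np.int32(98)), (array([340.17, 201.71]), np.int32(59)), (array([310.07, 205.7 ]), np.int32(73))]
scene [(array([322.57, 215.63]), np.int32(51)), (array([316.31, 226.  ]), np.int32(74)), (array([308.3 , 237.28]), np.int32(43)), (array([286.32, 259.45]), np.int32(40))]
tool mm [ 12.9 186.  -16.2] yaw now 94.02198156710129 z [-0.0031  0.0015 -1.    ] p [ 0.5259 -0.1846  0.1835] F [-0.9 -0.9 -0.3] t 20.625
```

View pics/fin.png

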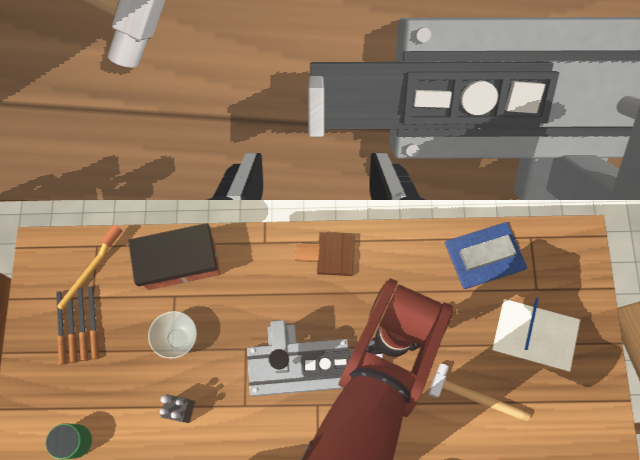

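Tray, disc, bar and tab are at their starting pixels (scene bar 308.3,237.3 is identical). All three blanks lie in their nests, the plunger is up and the bystanders have not moved.

```bash
python3 -c "
from h import *
print(env.sign_off())"
```

```text
the job is handed in; nothing more can be done
None
```

The job is done and handed in at about 20.6 s of robot time, against the 53 s limit.

- **Centring:** I pinched the tab and slid the tray in about 110 mm until the round blank, in the middle nest, was under the punch. The last wrist view put it 0.3 mm off along the slide and 0.6 mm off across it. After I released the tab, a rough check by bar and disc position showed the tray had not moved.
- **Stamping:** I pushed the head down until it stopped moving, with the fingertips at about 147 mm and the force rising to 24 N. I held it there for more than a second and let it spring back up.
- **Return:** I pulled the tray out until the force rose at the outer stop, then let go.
- **Last checks:** The tray, disc, bar and tab were back at their starting pixels to within 0.3 px in the scene view. All three blanks lay in their nests, the plunger was up, and the dapping block, bowl and hammer looked undisturbed.
- **Where measurements disagreed:** The first top-view estimate of the slide distance was about 1 mm shorter than the wrist view, and the rougher scene-view estimate about 3 mm shorter. I relied on the wrist view because it was closer.

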